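# Tap the clamping wedge home in a gel casting stand

### The arm

A 6-joint arm with a two-finger parallel gripper is mounted at the origin on the work surface. World frame = base frame: x ahead of the robot, y to its left, z up, the work surface at z = 0. Lengths are in m, angles in rad, forces in N, time in s.
With the tool pointing down it reaches from about 0.3 to 1 m from the base axis. Payload 5.1 kg.
Tool frame: the origin (TCP) lies at the very end of the fingers, on their centre line; the grasp point (between the pads) lies 19 mm behind it; z points along the fingers, y is the direction in which the jaws open and shut (so a half turn about z gives the same grasp; the last joint's range is limited). The gripper opens to 95 mm and grips with 3 to 60 N. Pads are 20 mm wide; open, the fingers measure 119 mm over their backs; the gripper's body (75 mm by 180 mm) begins 59 mm behind the grasp point.
Start: joints at [1.208, 0.124, 1.65, -0, 1.367, -0.083], TCP at [0.18, 0.625, 0.215] pointing down, gripper open.
Joint ranges: [-2.61, 2.61], [-1.02, 2.33], [0.03, 2.71], [-1.35, 4.49], [0.32, 2.68], [-2.91, 2.91]. Speed limits (rad/s): [2.57, 2.57, 3.14, 3.14, 3.14, 3.14].

### API

Orientations are given as a rotation vector (axis times angle).
In Python, from plant import telemetry, optics, order gives the robot as it stands.
- The arm moves only by the tool arm_command, never from a script. Its argument "motion" is a list of rows, each an object with "hand": the gripper command: -1 is shut, 1 is fully open, values between are in proportion; "translation": the shift along the tool's x, y, z in mm, a list of three; "dr": the turn, a rotation vector about the tool's x, y, z in rad, a list of three. A call has 1 to 20 rows; each row shifts and turns the pose as measured when the row begins, along the tool's axes as they then stand; what a row does not reach is not made up. A row lasts 1/10 s, in which the tool goes at most 50 mm and 8.59 degrees, less where a joint would pass 70% of its speed; a pose out of reach is approached as far as the arm can. A call with a gripper value outside its range is refused whole. The fingers move at their own pace and stop on an object; "force" is the grip in N (left out, the last holds). Time passes only in rows, so rows that do not move let the fingers close. It gives the time, the measured TCP pose, the force and the opening at its end, in the units of the state.
- telemetry.get_obs(): the state, without advancing time (a new reading comes with each control period).
- optics.snapshot(name): name is "scene" or "top"; returns the picture (384x512x3 uint8, blue, green, red); there is no depth.
- optics.calibration(name): a dict with "fovy" (degrees; the focal length in pixels is half the picture's height over the tangent of half this angle, whatever the lens; pixels are square), "cx", "cy" (the principal point, pixels), "dist_coeffs" ([k1, k2, p1, p2, k3] as OpenCV has them; the pictures are not rectified), "pose" (4x4, takes a point from camera to world coordinates). Camera axes: x right, y down, z forward; pixel columns grow to the right and rows downward; lengths in m; the calibration is good to about 2 mm. A picture is of the moment at which its call begins. calibration takes no time and is no camera call.
- order.close_job(): hands the job in, once; it reports no verdict.
The state is a dict: "time_s": time; "joint_positions": joint angles; "qd": joint speeds; "effort": joint torques, N m; "tcp_pos": TCP position; "tool_rot": TCP orientation; "force": force on the tool from outside, world axes, zero at the start; "ft_torque": the same for the moment, N m; "finger_gap": opening from 0.0 (shut) to 1.0 (fully open).
Only numpy, scipy, OpenCV 4.12 (cv2) and the standard library are available. Lean on these libraries where they do the work, as an engineer would, in place of code of your own. Each camera call takes 0.05 s, during which the arm holds its last target.

### The job

Clamp the gel tray in its casting stand: take the wedge (the part that tapers towards its foot) out of the rack, stand it in the open slot of the casting stand with its sloped face towards the tray, and let go of it while it is only part-way in. Then tap it down from above until it stops, with its collar down on the stand, and leave the straight spacer and the comb standing in the rack.

Things in the scene. Friction and masses are not known exactly. Their poses are not given: they have to be found in the camera images.
- wedge_center (a point): White wedge, 108 mm tall, upright in a rack pocket (foot at height 10, walls to 35 mm). Point: on its axis, half-way up; z up. Body 60 tall, 44 wide (y); upright face x=-12, sloped face x=0 at the foot, +12 at its top. Then collar 8 tall, 24 (x) by 84 (y). Then a plain block head 40 tall, 22 (x) by 50 (y): grip it across x, its centre 34 above the point. 0.1 kg. Pockets 75 mm apart along x.
- slot_mouth (a point): Slot of the grey casting stand, at its robot end; point at the 76 mm high rim, on the seated wedge's axis; x to the tray, z up. Wall at x=-12, white sloping spring jaw at x=+8 mm, lips bevelled; 60 mm long (y) between cheeks that stop the collar. Nothing higher nearby. Loose, the wedge stands 20 mm above home; 5 to 15 N drives it. Home: wedge_center 6 mm below the point.
- spacer_center (a point): White straight spacer in another rack pocket, not to be used: height, collar and width as the wedge, but a straight body 16 mm thick and a round post, 22 mm in diameter, as its head. The point lies on its axis half-way up, 54 mm above its foot; z up.
- comb_center (a point): White comb in the remaining rack pocket, not to be used: five teeth under a thin bar 84 x 10 mm; 82 mm tall, no collar. The point lies half-way up, 41 mm above its foot; z up.
Mind the look-alikes: they are no part of the job. Leave any black look-alike of the part that bears wedge_center alone. Leave any brown look-alike of the part that bears slot_mouth alone.

How it is judged:
On the way, in this order (a step that is already met when the one before it is completed fails the run):
1. the wedge stands part-way in the slot, let go (z of wedge_center in the frame of slot_mouth between 0.003 and 0.03 m and x of wedge_center in the frame of slot_mouth between -0.015 and 0.015 m and horizontal distance between wedge_center and slot_mouth below 0.02 m and angle between wedge_center's own z axis and vertical below 0.25 rad and contact force between the fingers and wedge below 0.3 N), for 0.2 s.
2. the wedge is tapped home (z of wedge_center in the frame of slot_mouth below -0.002 m and horizontal distance between wedge_center and slot_mouth below 0.02 m), for 0.1 s.
At the end, for the whole second after the job is handed in: The wedge stands upright (within 10 degrees) and square (within 10 degrees) in the slot, its axis within 20 mm of the slot's point, driven home: its collar within 4 mm of the cheeks. The spacer and the comb still stand in the rack, within 25 mm of where they were (all of step 2 and angle between wedge_center's own z axis and vertical below 0.17 rad and angle between the x axis of wedge_center and the x axis of slot_mouth, either way round below 0.17 rad and distance of each of spacer_center, comb_center from where it was at the start of the episode below 0.025 m and angle between each of spacer_center, comb_center's own z axis and vertical below 0.35 rad); the robot touches nothing.
It fails at once if the spacer or the comb is pulled out of the rack (distance of any of spacer_center, comb_center from where it was at the start of the episode above 0.04 m).
It also fails if it takes over 45 s, if anything falls off the work surface, if the arm or the gripper's body presses on something with over 40 N, if the wrist force passes 120 N, or if a joint passes its speed limit or range.

## Working session

There is one attempt and no reset: what is moved stays moved. The work goes in short steps, Python scripts to look and compute and a tool call to move; the robot and the scene stay as the last step left them, time stands still between calls to the robot, and variables do not carry over. Pictures are saved under pics/ and viewed, and the job is handed in when it is done.

Besides the shell and the picture viewer there is one more tool, called as name(argument=value, ...), one argument or row to a line, values as JSON. arm_command: Moves the arm, as the interface text tells. Its arguments: {"type":"object","properties":{"motion":{"type":"array"},"force":{"type":"number"}},"required":["motion"]}

```bash
mkdir -p pics
cat > h.py <<'E'
import numpy as np,cv2
from plant import telemetry,optics,order
def cal(n):
    c=optics.calibration(n);f=192/np.tan(np.radians(c['fovy'])/2)
    K=np.array([[f,0,c['cx']],[0,f,c['cy']],[0,0,1]]);return K,np.array(c['dist_coeffs'],float),np.array(c['pose'])
def ray(n,uv):
    K,d,P=cal(n);p=cv2.undistortPoints(np.array(uv,float).reshape(-1,1,2),K,d).reshape(-1,2)
    r=np.c_[p,np.ones(len(p))]@P[:3,:3].T;return P[:3,3],r
def onplane(n,uv,z):
    o,r=ray(n,uv);return o+r*((z-o[2])/r[:,2])[:,None]
def proj(n,X):
    K,d,P=cal(n);T=np.linalg.inv(P);return cv2.projectPoints(np.array(X,float).reshape(-1,3),cv2.Rodrigues(T[:3,:3])[0],T[:3,3],K,d)[0].reshape(-1,2)
E
python3 - <<'E'
from h import *
for n in('scene','top'):
    im=optics.snapshot(n);cv2.imwrite(f'pics/{n}0.png',im)
    print(n,cal(n))
    cv2.imwrite(f'pics/{n}0b.png',cv2.resize(im,(800,600),interpolation=cv2.INTER_CUBIC))
print(telemetry.get_obs())
E
```

```text
scene (array([[452.68364346,   0.        , 250.59877244],
       [  0.        , 452.68364346, 189.86220257],
       [  0.        ,   0.        ,   1.        ]]), array([-0.12988434,  0.        ,  0.        ,  0.        ,  0.        ]), array([[ 0.12186337,  0.75217475, -0.64759745,  1.23184997],
       [ 0.99241205, -0.08158389,  0.09199129, -0.17913474],
       [ 0.01636001, -0.65389388, -0.75640937,  0.92874291],
       [ 0.        ,  0.        ,  0.        ,  1.        ]]))
top (array([[431.42226267,   0.        , 256.14813758],
       [  0.        , 431.42226267, 184.72973226],
       [  0.        ,   0.        ,   1.        ]]), array([-0.11245349,  0.        ,  0.        ,  0.        ,  0.        ]), array([[ 0.01107102, -0.99724785,  0.07330867,  0.43338904],
       [-0.99981103, -0.00986825,  0.0167488 , -0.0640783 ],
       [-0.01597928, -0.07348024, -0.99716865,  0.98057856],
       [ 0.        ,  0.        ,  0.        ,  1.        ]]))
{'time_s': 0.1, 'joint_positions': array([ 1.20837029e+00,  1.24427763e-01,  1.65152345e+00, -1.18122181e-05,
        1.36747387e+00, -8.26129854e-02]), 'qd': array([-0.00053261, -0.00207535, -0.00182844,  0.00152494, -0.00052443,
        0.0020789 ]), 'effort': array([ 6.84968472e-04, -4.18874717e+01, -3.61099434e+01,  7.76314409e-02,
        4.60555858e-02, -7.52509095e-05]), 'tcp_pos': array([0.17935137, 0.62417472, 0.21352607]), 'tool_rot': array([-4.38038116e-01, -3.11050627e+00,  2.81106561e-03]), 'force': array([ 0.92611566, -0.29302361,  0.10972118]), 'ft_torque': array([ 0.00366769, -0.00995066, -0.00585588]), 'finger_gap': 0.9972686597062435}
```

View pics/scene0b.png

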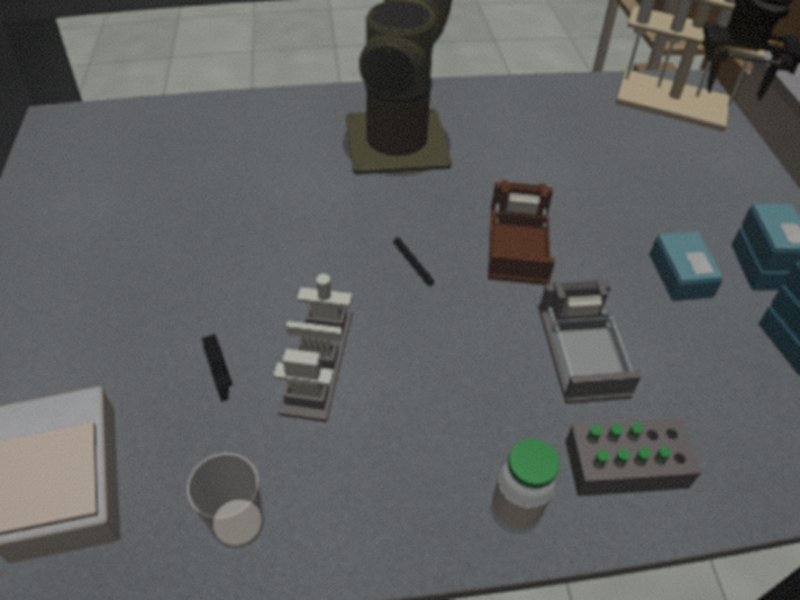

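View pics/top0b.png

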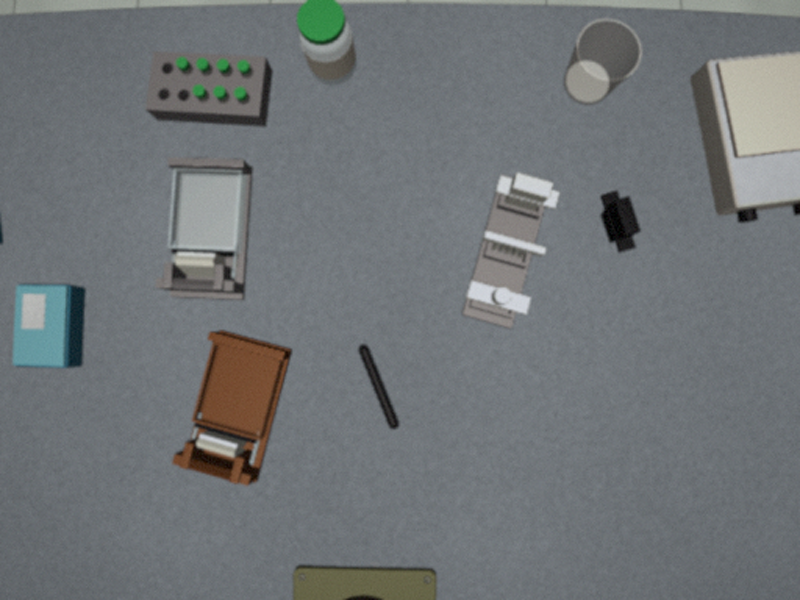

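The white wedge (block head) is the far rack part at about (530,187) in the top view. The comb is in the middle and the spacer (round post) is nearest the robot. The grey stand is at about (205,230). I'll zoom in on these.

Run:
```python
import cv2
s=cv2.imread('pics/scene0.png');t=cv2.imread('pics/top0.png')
def c(im,x0,y0,w,h,k,n):cv2.imwrite(n,cv2.resize(im[y0:y0+h,x0:x0+w],None,fx=k,fy=k,interpolation=cv2.INTER_CUBIC))
c(s,170,165,70,110,5,'pics/a1.png');c(t,290,100,75,115,5,'pics/a2.png')
c(s,335,170,80,90,6,'pics/a3.png');c(t,95,95,75,105,5,'pics/a4.png')
import numpy as np
for a,b,n in(('a1','a2','b1'),('a3','a4','b2')):
    A=cv2.imread(f'pics/{a}.png');B=cv2.imread(f'pics/{b}.png');h=max(A.shape[0],B.shape[0])
    p=lambda I:cv2.copyMakeBorder(I,0,h-I.shape[0],0,5,0)
    I=np.hstack([p(A),p(B)]);print(I.shape);cv2.imwrite(f'pics/{n}.png',np.clip(I*1.5,0,255))
```

```text
(575, 735, 3)
(540, 865, 3)[ WARN:0@0.154] global loadsave.cpp:1063 imwrite_ Unsupported depth image for selected encoder is fallbacked to CV_8U.
```

View pics/b1.png

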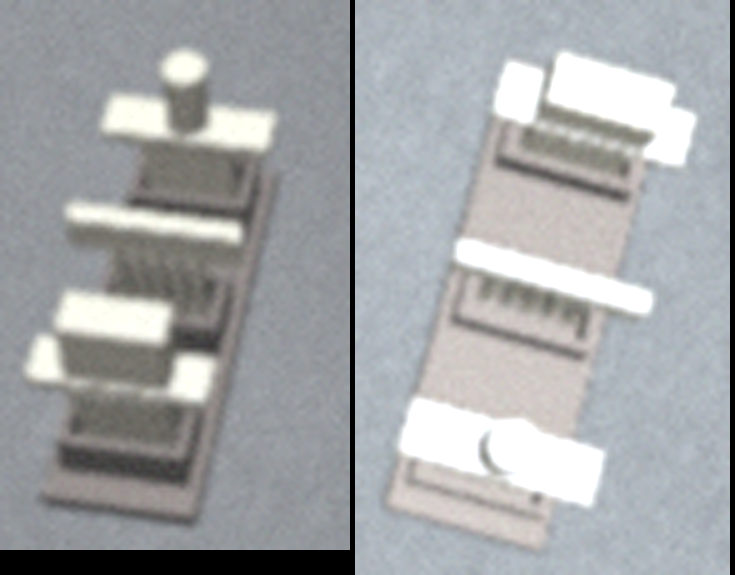

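View pics/b2.png

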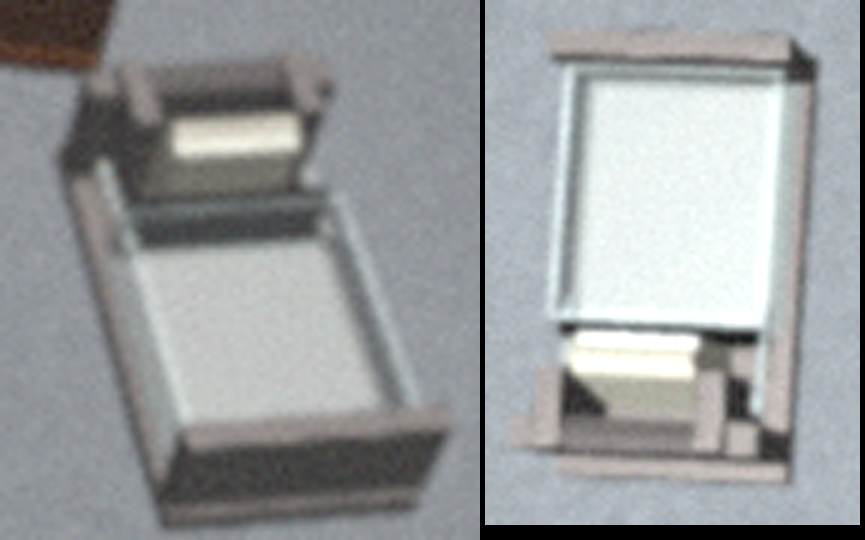

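Run:
```python
import cv2
import numpy as np
s=cv2.imread('pics/scene0.png');t=cv2.imread('pics/top0.png')
def c(im,x0,y0,w,h,k,n):
    I=cv2.resize(im[y0:y0+h,x0:x0+w],None,fx=k,fy=k,interpolation=cv2.INTER_CUBIC)
    I=np.clip(I.astype(float)*1.15,0,255).astype(np.uint8)
    for i in range(0,w,5):cv2.putText(I,str(x0+i),(int((i+.5)*k)-8,8),0,.3,(0,255,255),1);cv2.line(I,(int((i+.5)*k),10),(int((i+.5)*k),14),(0,255,255),1)
    for i in range(0,h,5):cv2.putText(I,str(y0+i),(0,int((i+.5)*k)+3),0,.3,(0,255,255),1);cv2.line(I,(20,int((i+.5)*k)),(24,int((i+.5)*k)),(0,255,255),1)
    cv2.imwrite(n,I)
c(s,170,218,50,40,15,'pics/c1.png');c(t,312,105,50,40,15,'pics/c2.png')
c(s,340,172,60,40,13,'pics/c3.png');c(t,100,155,60,40,13,'pics/c4.png')
```

```text
(no output)
```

View pics/c1.png

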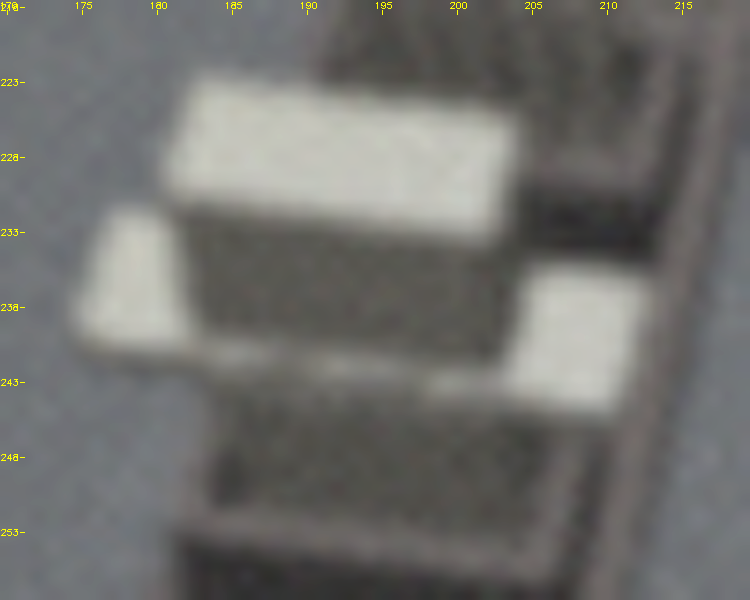

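View pics/c2.png

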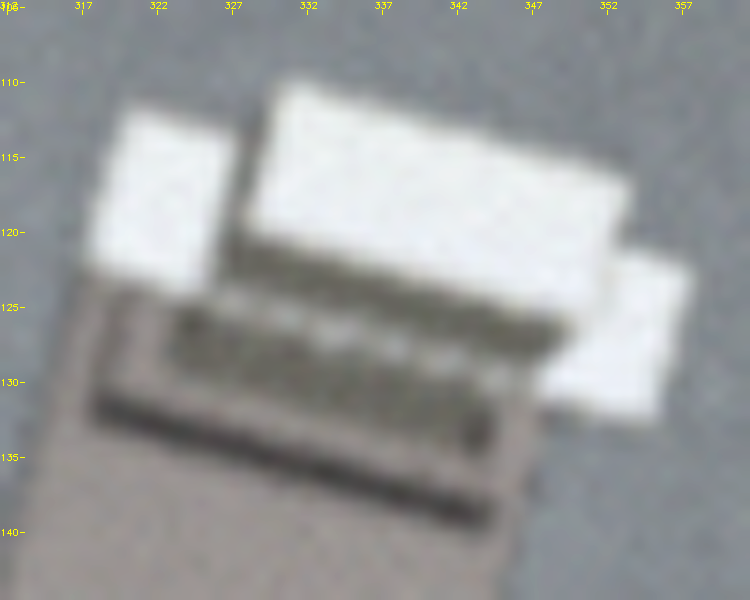

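View pics/c3.png

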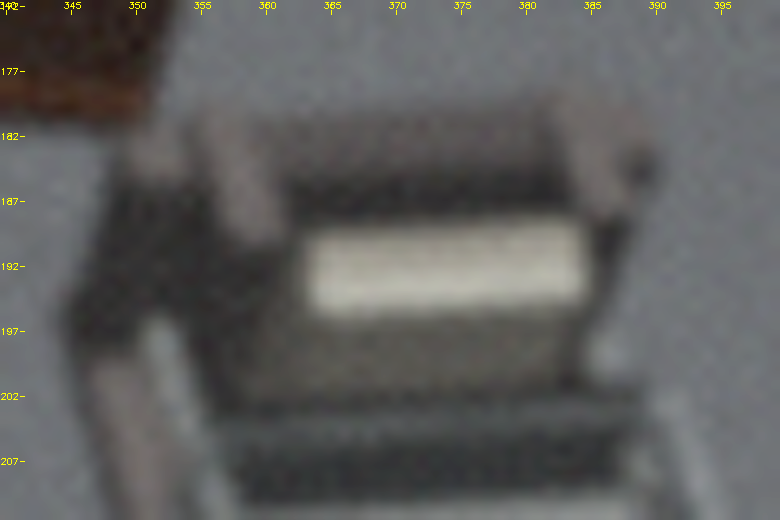

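View pics/c4.png

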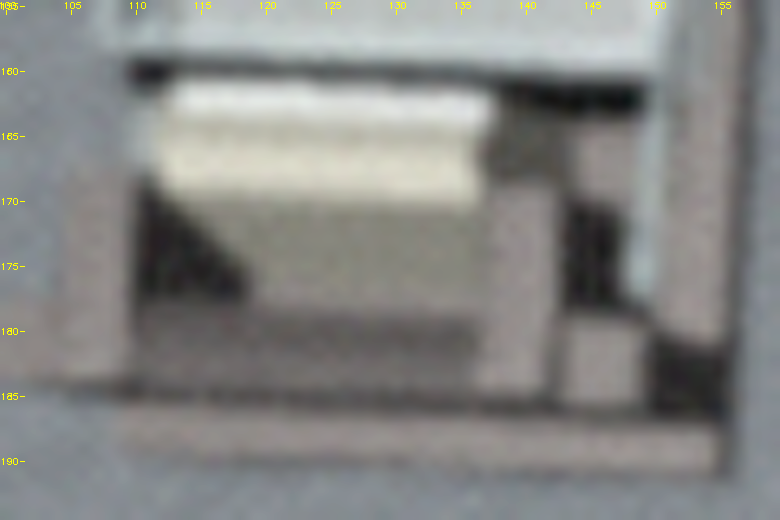

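Run:
```python
from h import *
np.set_printoptions(precision=4,suppress=True)
S=[(182.7,222.8),(204.2,225.3),(202.8,233.5),(180.8,230.7)];T=[(330.2,109.7),(353.7,116.4),(351,126),(328,120)]
for n,P in(('scene',S),('top',T)):
    X=onplane(n,P,.118);print(n,X[:,:2],X.mean(0)[:2],[np.linalg.norm(X[i]-X[i-1]) for i in range(4)],[np.degrees(np.arctan2(*(X[i]-X[i-1])[[1,0]])) for i in range(4)])
print('cheeks')
a=onplane('top',[(105,168.5),(110,169),(110,184),(104.5,184.5),(137,168.5),(142,168.5),(142,185.5),(136.5,185)],.076);print(a)
print('wall line top', onplane('top',[(110.5,178),(136.5,179),(110.5,184.5),(136.5,185.3)],.076))
print('jaw ridge top',onplane('top',[(112.8,161),(137.3,162),(112.3,164.5),(137,164.5),(112,169.5),(136,170.3)],.076))
b=onplane('scene',[(355,180.5),(358,180.5),(361.5,189.5),(357.5,190),(382,179.5),(388,180),(389,188),(384.5,188)],.076);print('scene cheeks',b)
print('scene wall',onplane('scene',[(361,181),(382,180),(361,185.5),(382,184)],.076))
print('scene jaw',onplane('scene',[(363.3,189.6),(384.3,188.4),(363.5,195.7),(384.3,194.5)],.076))
```

```text
scene [[ 0.6177 -0.2428]
 [ 0.6297 -0.1955]
 [ 0.6516 -0.1998]
 [ 0.639  -0.2476]] [ 0.6345 -0.2214] [np.float64(0.02177014042923258), np.float64(0.048814052579143806), np.float64(0.022319330052413558), np.float64(0.04939467271413386)] [np.float64(167.4078218009773), np.float64(75.73828648472013), np.float64(-11.148628253422668), np.float64(-104.87127684419568)]
top [[ 0.6517 -0.1989]
 [ 0.6385 -0.247 ]
 [ 0.6185 -0.2412]
 [ 0.6302 -0.1943]] [ 0.6347 -0.2203] [np.float64(0.02198226890292385), np.float64(0.049853148157938336), np.float64(0.02083205499147093), np.float64(0.04837609709922781)] [np.float64(-12.242596093613392), np.float64(-105.40266906908448), np.float64(163.83216144630225), np.float64(75.92235300632872)]
cheeks
[[0.5317 0.2767 0.076 ]
 [0.5307 0.2656 0.076 ]
 [0.4984 0.2644 0.076 ]
 [0.4972 0.2765 0.076 ]
 [0.5321 0.2061 0.076 ]
 [0.5322 0.1952 0.076 ]
 [0.4958 0.1941 0.076 ]
 [0.4968 0.2061 0.076 ]]
wall line top [[0.5113 0.2637 0.076 ]
 [0.5096 0.2065 0.076 ]
 [0.4973 0.2632 0.076 ]
 [0.4961 0.2061 0.076 ]]
jaw ridge top [[0.548  0.2601 0.076 ]
 [0.5461 0.206  0.076 ]
 [0.5404 0.2609 0.076 ]
 [0.5408 0.2064 0.076 ]
 [0.5296 0.2611 0.076 ]
 [0.5283 0.2082 0.076 ]]
scene cheeks [[0.4992 0.195  0.076 ]
 [0.5    0.2028 0.076 ]
 [0.5308 0.2032 0.076 ]
 [0.5313 0.1925 0.076 ]
 [0.5033 0.2669 0.076 ]
 [0.5066 0.2823 0.076 ]
 [0.5336 0.276  0.076 ]
 [0.5323 0.2643 0.076 ]]
scene wall [[0.5025 0.2101 0.076 ]
 [0.505  0.2664 0.076 ]
 [0.5175 0.2058 0.076 ]
 [0.5184 0.262  0.076 ]]
scene jaw [[0.5316 0.2078 0.076 ]
 [0.5336 0.2633 0.076 ]
 [0.5513 0.2025 0.076 ]
 [0.5533 0.2569 0.076 ]]
```

The pictures give:
- **Wedge head:** centre about (0.6346, -0.2208), yaw about -13.5°. The two views agree to 1 mm.
- **Slot:** axis about (0.523, 0.235), yaw about -2°.

Now I'll move above the wedge.

arm_command(
  motion=[
    {"hand": 0.6,"translation": [-33.5,-34.3,0],"dr": [0,0,0]},
    {"hand": 0.6,"translation": [-33.5,-34.3,0],"dr": [0,0,0]},
    {"hand": 0.6,"translation": [-33.5,-34.3,0],"dr": [0,0,0]},
    {"hand": 0.6,"translation": [-33.5,-34.3,0],"dr": [0,0,0]},
    {"hand": 0.6,"translation": [-33.5,-34.3,0],"dr": [0,0,0]},
    {"hand": 0.6,"translation": [-33.5,-34.3,0],"dr": [0,0,0]},
    {"hand": 0.6,"translation": [-33.5,-34.3,0],"dr": [0,0,0]},
    {"hand": 0.6,"translation": [-33.5,-34.3,0],"dr": [0,0,0]},
    {"hand": 0.6,"translation": [-33.5,-34.3,0],"dr": [0,0,0]},
    {"hand": 0.6,"translation": [-33.5,-34.3,0],"dr": [0,0,0]},
    {"hand": 0.6,"translation": [-33.5,-34.3,0],"dr": [0,0,0]},
    {"hand": 0.6,"translation": [-33.5,-34.3,0],"dr": [0,0,0]},
    {"hand": 0.6,"translation": [-33.5,-34.3,0],"dr": [0,0,0]},
    {"hand": 0.6,"translation": [-33.5,-34.3,0],"dr": [0,0,0]},
    {"hand": 0.6,"translation": [-33.5,-34.3,0],"dr": [0,0,0]},
    {"hand": 0.6,"translation": [-33.5,-34.3,0],"dr": [0,0,0]},
    {"hand": 0.6,"translation": [-33.5,-34.3,0],"dr": [0,0,0]},
  ],
)

```text
time_s: 1.8
tcp_pos: [0.5748, -0.1179, 0.2075]
tool_rot: [-0.422, -3.109, 0.009]
force: [1.5, 0.6, 0.4]
finger_gap: 0.801
```

```bash
cat > st.py <<'E'
from h import *
import sys
from scipy.spatial.transform import Rotation as R
np.set_printoptions(precision=4,suppress=True)
def rel(tx,ty,tz,yaw):
    o=telemetry.get_obs();M=R.from_rotvec(o['tool_rot']).as_matrix();p=o['tcp_pos']
    ya=np.degrees(np.arctan2(M[1,1],M[0,1]))
    print('t',o['time_s'],'p',p,'yaw_y',ya,'tilt',M[:2,2],'q',o['joint_positions'],'F',o['force'],'gap',o['finger_gap'])
    d=M.T@(np.array([tx,ty,tz])-p)*1000
    a=np.radians(((yaw-ya+180)%360)-180)
    # rotation about world z by a
    y=[np.cos(np.radians(yaw)),np.sin(np.radians(yaw)),0];z=[0,0,-1]
    D=np.c_[np.cross(y,z),y,z]
    print('tool-axes move now mm',d,'rotvec',R.from_matrix(M.T@D).as_rotvec(),'after-turn mm',D.T@(np.array([tx,ty,tz])-p)*1000)
if __name__=='__main__':rel(*map(float,sys.argv[1:]))
E
python3 st.py .6346 -.2208 .2 -13.5
```

```text
t 1.8 p [ 0.5748 -0.1179  0.2075] yaw_y 74.5404507798081 tilt [-0.0047 -0.0054] q [-0.2905 -0.0077  1.7998 -0.0067  1.3525 -1.5901] F [1.4614 0.6256 0.4334] gap 0.8007010610615481
tool-axes move now mm [-85.0658 -83.1746   7.7591] rotvec [-0.0075  0.0025  1.5366] after-turn mm [-86.0839  82.1458   7.4867]
```

arm_command(
  motion=[
    {"hand": 0.25,"translation": [0,0,0],"dr": [0,0,0.145]},
    {"hand": 0.25,"translation": [0,0,0],"dr": [0,0,0.145]},
    {"hand": 0.25,"translation": [0,0,0],"dr": [0,0,0.145]},
    {"hand": 0.25,"translation": [0,0,0],"dr": [0,0,0.145]},
    {"hand": 0.25,"translation": [0,0,0],"dr": [0,0,0.145]},
    {"hand": 0.25,"translation": [0,0,0],"dr": [0,0,0.145]},
    {"hand": 0.25,"translation": [0,0,0],"dr": [0,0,0.145]},
    {"hand": 0.25,"translation": [0,0,0],"dr": [0,0,0.145]},
    {"hand": 0.25,"translation": [0,0,0],"dr": [0,0,0.145]},
    {"hand": 0.25,"translation": [0,0,0],"dr": [0,0,0.145]},
    {"hand": 0.25,"translation": [-28,28,0],"dr": [0,0,0.08]},
    {"hand": 0.25,"translation": [-28,28,0],"dr": [0,0,0]},
    {"hand": 0.25,"translation": [-28,28,0],"dr": [0,0,0]},
  ],
)

```text
time_s: 3.1
tcp_pos: [0.6324, -0.2254, 0.1963]
tool_rot: [-2.5, -1.882, 0.026]
force: [-0.1, -0.6, 0.4]
finger_gap: 0.627
```

```bash
python3 st.py .6346 -.2208 .15 -13.5
```

```text
t 3.1 p [ 0.6324 -0.2254  0.1963] yaw_y -16.066266092611784 tilt [-0.0207  0.    ] q [-0.4186  0.1934  1.6035 -0.0086  1.3636 -0.1364] F [-0.1421 -0.5565  0.3587] gap 0.6270743631122964
tool-axes move now mm [ 5.2502  1.7536 46.2355] rotvec [-0.02    0.0052 -0.0447] after-turn mm [ 4.9449  1.0568 46.2903]
```

arm_command(
  motion=[
    {"hand": 0.25,"translation": [5,1.5,20],"dr": [-0.02,0.005,-0.045]},
    {"hand": 0.25,"translation": [0,0,20],"dr": [0,0,0]},
    {"hand": 0.25,"translation": [0,0,0],"dr": [0,0,0]},
  ],
)

```text
time_s: 3.4
tcp_pos: [0.6361, -0.2261, 0.1532]
tool_rot: [2.47, 1.941, -0.001]
force: [-0.8, -0.6, -0.5]
finger_gap: 0.622
```

```bash
python3 st.py .6346 -.2208 .082 -13.5
```

```text
t 3.4 p [ 0.6361 -0.2261  0.1532] yaw_y -13.669433266558231 tilt [-0.0005 -0.0007] q [-0.4206  0.2205  1.6462 -0.0009  1.2751 -0.1817] F [-0.7655 -0.6125 -0.5313] gap 0.6220165646343032
tool-axes move now mm [ 4.8128 -2.7217 71.1545] rotvec [-0.0003  0.0008 -0.003 ] after-turn mm [ 4.7625 -2.7283 71.1577]
```

arm_command(
  motion=[
    {"hand": 0.25,"translation": [4.8,-2.7,20],"dr": [0,0,0]},
    {"hand": 0.25,"translation": [0,0,20],"dr": [0,0,0]},
    {"hand": 0.25,"translation": [0,0,0],"dr": [0,0,0]},
  ],
)

```text
time_s: 3.7
tcp_pos: [0.6347, -0.2205, 0.1134]
tool_rot: [2.47, 1.941, -0.001]
force: [-0.1, -0.0, 0.0]
finger_gap: 0.627
```

```bash
python3 st.py .6346 -.2208 .082 -13.5
```

```text
t 3.7 p [ 0.6347 -0.2205  0.1134] yaw_y -13.67968093250705 tilt [-0.0003 -0.0006] q [-0.4139  0.2483  1.6834 -0.0008  1.21   -0.1749] F [-0.118  -0.0448  0.0493] gap 0.6266895094574988
tool-axes move now mm [-0.2757 -0.0496 31.4496] rotvec [-0.0001  0.0007 -0.0031] after-turn mm [-0.2975 -0.0541 31.4494]
```

arm_command(
  motion=[
    {"hand": 0.25,"translation": [0,0,16],"dr": [0,0,0]},
    {"hand": 0.25,"translation": [0,0,15],"dr": [0,0,0]},
    {"hand": -1,"translation": [0,0,0],"dr": [0,0,0]},
    {"hand": -1,"translation": [0,0,0],"dr": [0,0,0]},
    {"hand": -1,"translation": [0,0,0],"dr": [0,0,0]},
    {"hand": -1,"translation": [0,0,0],"dr": [0,0,0]},
    {"hand": -1,"translation": [0,0,0],"dr": [0,0,0]},
    {"hand": -1,"translation": [0,0,0],"dr": [0,0,0]},
  ],
  force=25,
)

```text
time_s: 4.5
tcp_pos: [0.6373, -0.2212, 0.0856]
tool_rot: [2.465, 1.938, 0.004]
force: [-0.4, -0.0, -0.4]
finger_gap: 0.234
```

```bash
python3 st.py .6346 -.2208 .082 -13.5
```

```text
t 4.5 p [ 0.6373 -0.2212  0.0856] yaw_y -13.654577190435896 tilt [ 0.006  -0.0033] q [-0.4134  0.2771  1.6988 -0.0007  1.1589 -0.1748] F [-0.4094 -0.0466 -0.3763] gap 0.2335591130059283
tool-axes move now mm [-0.219  -2.7844  3.5875] rotvec [ 0.0066  0.0018 -0.0027] after-turn mm [-0.218  -2.7612  3.6054]
```

arm_command(
  motion=[
    {"hand": -1,"translation": [0,0,-15],"dr": [0,0,0]},
    {"hand": -1,"translation": [0,0,-20],"dr": [0,0,0]},
    {"hand": -1,"translation": [0,0,-30],"dr": [0,0,0]},
    {"hand": -1,"translation": [0,0,-30],"dr": [0,0,0]},
    {"hand": -1,"translation": [0,0,-25],"dr": [0,0,0]},
    {"hand": -1,"translation": [0,0,0],"dr": [0,0,0]},
  ],
)

```text
time_s: 5.1
tcp_pos: [0.6362, -0.2207, 0.214]
tool_rot: [2.465, 1.938, 0.004]
force: [-0.1, -0.5, -0.5]
finger_gap: 0.231
```

```bash
python3 st.py .6346 -.2208 .2 -13.5
python3 - <<'E'
from h import *
for n in('scene','top'):
    im=optics.snapshot(n);cv2.imwrite(f'pics/{n}1.png',im)
    cv2.imwrite(f'pics/{n}1b.png',cv2.resize(im,(800,600),interpolation=cv2.INTER_CUBIC))
E
```

```text
t 5.1 p [ 0.6362 -0.2207  0.214 ] yaw_y -13.655554845735887 tilt [ 0.0062 -0.0033] q [-0.4133  0.1702  1.5998 -0.0006  1.3645 -0.1749] F [-0.057  -0.4657 -0.518 ] gap 0.23094908881019682
tool-axes move now mm [-0.4763 -1.6268 13.9721] rotvec [ 0.0068  0.0018 -0.0027] after-turn mm [-0.4969 -1.5326 13.982 ]
```

View pics/scene1b.png

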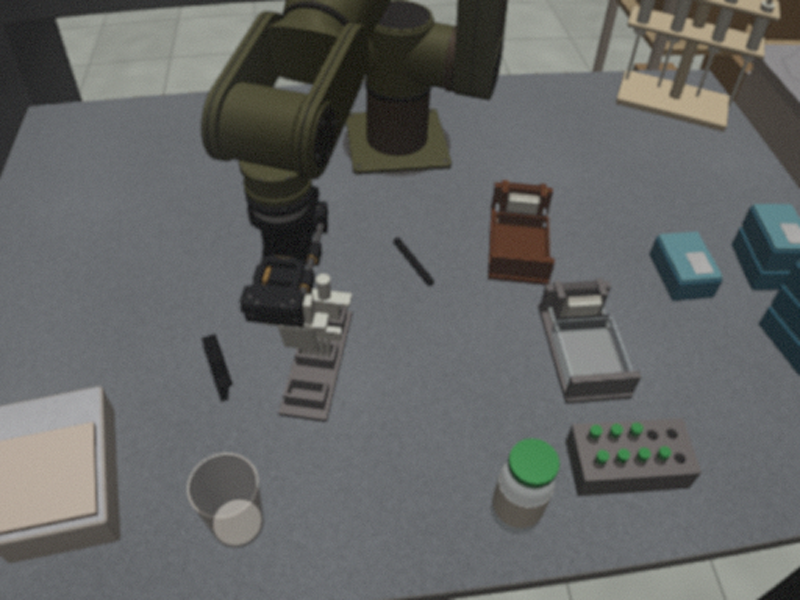

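View pics/top1b.png

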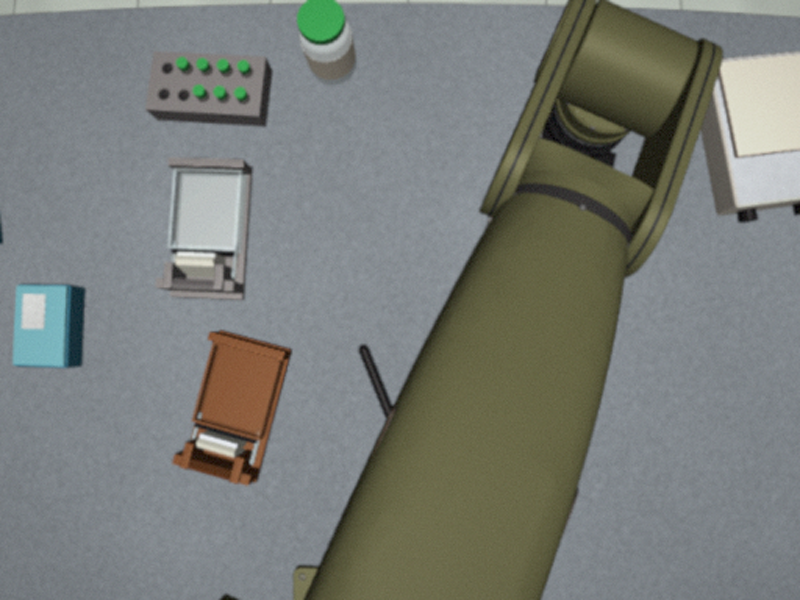

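The wedge is lifted out, and the comb and spacer are still standing. The gripper covers part of the wedge, and the wedge overlaps the comb. I'll zoom in and compare the foot's front edge in the picture with where each slope direction would put it.

Run:
```python
from h import *
o=telemetry.get_obs();c=o['tcp_pos']-[0,0,.0216]
a=np.radians(-13.65);ex=np.array([np.cos(a),np.sin(a),0]);ey=np.array([-ex[1],ex[0],0]);ez=np.array([0,0,1])
for nm,x in(('foot +12',.012),('foot 0',0),('foot -12',-.012)):
    print(nm,proj('scene',[c+ex*x+ey*y-ez*.054 for y in(-.022,.022)]).round(1).tolist())
print('body top +12',proj('scene',[c+ex*.012+ey*y+ez*.006 for y in(-.022,.022)]).round(1).tolist())
im=cv2.imread('pics/scene1.png');x0,y0,w,h,k=165,180,65,60,10
I=cv2.resize(im[y0:y0+h,x0:x0+w],None,fx=k,fy=k,interpolation=cv2.INTER_CUBIC)
I=np.clip(I.astype(float)*1.3,0,255).astype(np.uint8)
for i in range(0,w,5):cv2.putText(I,str(x0+i),(int((i+.5)*k)-8,8),0,.3,(0,255,255),1)
for i in range(0,h,5):cv2.putText(I,str(y0+i),(0,int((i+.5)*k)+3),0,.3,(0,255,255),1)
cv2.imwrite('pics/d1.png',I)
```

```text
foot +12 [[181.7, 227.1], [201.6, 229.3]]
foot 0 [[182.9, 222.7], [202.7, 224.8]]
foot -12 [[184.0, 218.4], [203.7, 220.5]]
body top +12 [[178.8, 210.0], [199.7, 212.2]]
```

View pics/d1.png

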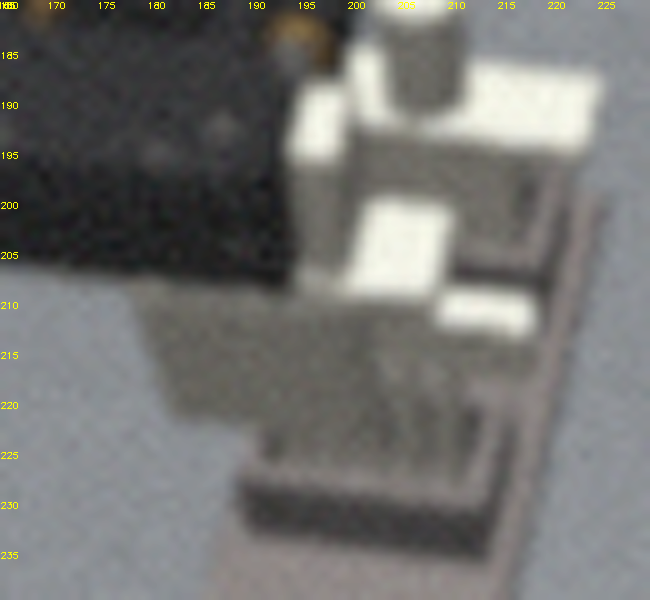

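The foot's front edge is at about (182,221.5). That fits x=0 (222.7) and not +12 (227), so the sloped face points away from the robot. A small turn is enough to point it at the tray.

arm_command(
  motion=[
    {"hand": -1,"translation": [25,-13,0],"dr": [0,0,0]},
    {"hand": -1,"translation": [40,-20.5,0],"dr": [0,0,0]},
    {"hand": -1,"translation": [40,-20.5,0],"dr": [0,0,0]},
    {"hand": -1,"translation": [40,-20.5,0],"dr": [0,0,0]},
    {"hand": -1,"translation": [40,-20.5,0],"dr": [0,0,0]},
    {"hand": -1,"translation": [40,-20.5,0],"dr": [0,0,0]},
    {"hand": -1,"translation": [40,-20.5,0],"dr": [0,0,0]},
    {"hand": -1,"translation": [40,-20.5,0],"dr": [0,0,0]},
    {"hand": -1,"translation": [40,-20.5,0],"dr": [0,0,0]},
    {"hand": -1,"translation": [40,-20.5,0],"dr": [0,0,0]},
    {"hand": -1,"translation": [0,0,0],"dr": [0,0,-0.1]},
    {"hand": -1,"translation": [0,0,0],"dr": [0,0,-0.1]},
    {"hand": -1,"translation": [0,0,0],"dr": [0,0,0]},
  ],
)

```text
time_s: 6.5
tcp_pos: [0.5125, 0.2162, 0.1771]
tool_rot: [-2.234, -2.161, 0.057]
force: [-0.4, -0.4, -1.3]
finger_gap: 0.231
```

```bash
python3 st.py .525 .235 .2 -2
```

```text
t 6.5 p [0.5125 0.2162 0.1771] yaw_y -1.9256751742854752 tilt [-0.0494 -0.002 ] q [ 0.2962 -0.0256  1.87    0.0128  1.345   0.3265] F [-0.3766 -0.3873 -1.2598] gap 0.23130658587731903
tool-axes move now mm [ 19.0887  10.7277 -23.4875] rotvec [-0.0493  0.0037  0.0014] after-turn mm [ 19.1907  11.8441 -22.8595]
```

arm_command(
  motion=[
    {"hand": -1,"translation": [0,0,-23],"dr": [-0.05,0.004,0]},
    {"hand": -1,"translation": [19,11.8,0],"dr": [0,0,0]},
    {"hand": -1,"translation": [0,0,0],"dr": [0,0,0]},
  ],
)

```text
time_s: 6.8
tcp_pos: [0.5234, 0.2334, 0.1945]
tool_rot: [-2.265, -2.173, 0.012]
force: [-0.4, 0.3, -0.5]
finger_gap: 0.229
```

```bash
python3 st.py .525 .235 .175 -2
python3 - <<'E'
from h import *
for n in('scene','top'):
    im=optics.snapshot(n);cv2.imwrite(f'pics/{n}2.png',im)
im=cv2.imread('pics/scene2.png');x0,y0,w,h,k=325,120,90,110,5
I=cv2.resize(im[y0:y0+h,x0:x0+w],None,fx=k,fy=k,interpolation=cv2.INTER_CUBIC)
im=cv2.imread('pics/top2.png');x0,y0,w,h,k=90,90,65,110,5
J=cv2.resize(im[y0:y0+h,x0:x0+w],None,fx=k,fy=k,interpolation=cv2.INTER_CUBIC)
cv2.imwrite('pics/e.png',np.clip(np.hstack([I,J])*1.3,0,255).astype(np.uint8))
E
```

```text
t 6.8 p [0.5234 0.2334 0.1945] yaw_y -2.3852558248167717 tilt [-0.0072 -0.0032] q [ 0.3261 -0.0264  1.8404 -0.0007  1.3354  0.3678] F [-0.3618  0.3325 -0.5381] gap 0.22943486175612154
tool-axes move now mm [ 1.7687  1.6212 19.4397] rotvec [-0.0071  0.0034 -0.0067] after-turn mm [ 1.6917  1.4954 19.4566]
```

View pics/e.png

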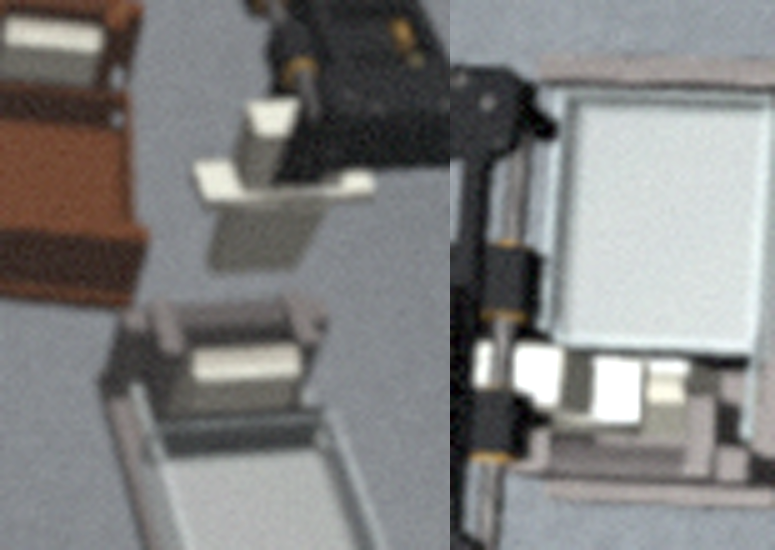

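Run:
```python
from h import *
o=telemetry.get_obs();c=o['tcp_pos']-[0,0,.0216]
a=np.radians(-2.4);ex=np.array([np.cos(a),np.sin(a),0]);ey=np.array([-ex[1],ex[0],0]);ez=np.array([0,0,1])
def z(n,p):
    return ((p-np.array([325,120]))*5 if n=='scene' else (p-np.array([90,90]))*5+[450,0]).round().tolist()
for n in('scene','top'):
    print(n,'collar',z(n,proj(n,[c+ex*x+ey*y+ez*.014 for x,y in((.012,-.042),(.012,.042),(-.012,.042),(-.012,-.042))])))
    print(n,'head',z(n,proj(n,[c+ex*x+ey*y+ez*.054 for x,y in((.011,-.025),(.011,.025),(-.011,.025),(-.011,-.025))])))
    print(n,'foot',z(n,proj(n,[c+ex*x+ey*y-ez*.054 for x,y in((.0,-.022),(.0,.022),(-.012,.022),(-.012,-.022))])))
```

```text
scene collar [[204.0, 198.0], [375.0, 191.0], [360.0, 155.0], [192.0, 162.0]]
scene head [[257.0, 133.0], [362.0, 129.0], [348.0, 97.0], [245.0, 100.0]]
scene foot [[209.0, 276.0], [294.0, 272.0], [288.0, 254.0], [203.0, 258.0]]
top collar [[642.0, 357.0], [428.0, 347.0], [423.0, 409.0], [637.0, 420.0]]
top head [[562.0, 343.0], [428.0, 337.0], [423.0, 398.0], [557.0, 404.0]]
top foot [[643.0, 405.0], [539.0, 400.0], [537.0, 429.0], [641.0, 434.0]]
```

The projected corners match the picture to about 1 px, so the grip is as assumed. Starting down.

arm_command(
  motion=[
    {"hand": -1,"translation": [1.7,1.5,10],"dr": [-0.007,0.003,-0.006]},
    {"hand": -1,"translation": [0,0,12],"dr": [0,0,0]},
    {"hand": -1,"translation": [0,0,12],"dr": [0,0,0]},
    {"hand": -1,"translation": [0,0,0],"dr": [0,0,0]},
  ],
)

```text
time_s: 7.3
tcp_pos: [0.5228, 0.2315, 0.1549]
tool_rot: [-2.263, -2.178, 0.009]
force: [-0.2, -0.1, -1.7]
finger_gap: 0.23
```

```bash
python3 st.py .525 .235 .14 -2
python3 - <<'E'
from h import *
im=optics.snapshot('scene');cv2.imwrite('pics/scene3.png',im)
x0,y0,w,h,k=335,140,75,70,8
I=cv2.resize(im[y0:y0+h,x0:x0+w],None,fx=k,fy=k,interpolation=cv2.INTER_CUBIC)
cv2.imwrite('pics/f.png',np.clip(I*1.3,0,255).astype(np.uint8))
E
```

```text
t 7.3 p [0.5228 0.2315 0.1549] yaw_y -2.205766143190916 tilt [-0.0047 -0.0032] q [ 0.3239  0.0008  1.882  -0.0016  1.2642  0.3628] F [-0.1996 -0.127  -1.7046] gap 0.22999187875154598
tool-axes move now mm [ 3.5908  2.1799 14.8695] rotvec [-0.0045  0.0033 -0.0036] after-turn mm [ 3.5334  2.1252 14.8912]
```

View pics/f.png

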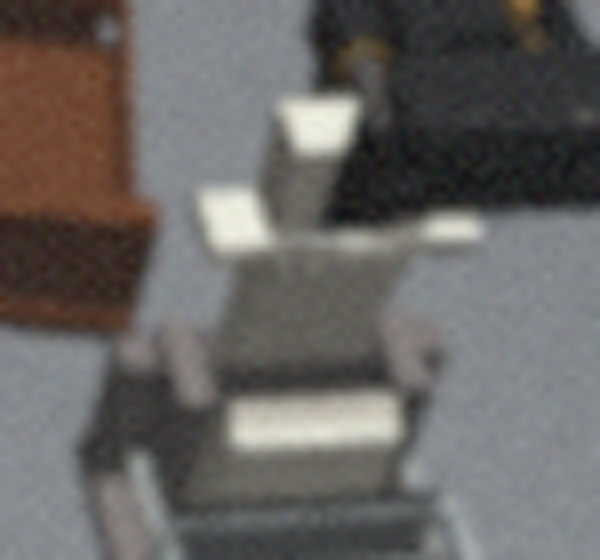

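arm_command(
  motion=[
    {"hand": -1,"translation": [3.5,2.1,0],"dr": [-0.004,0.003,0]},
    {"hand": -1,"translation": [0,0,6],"dr": [0,0,0]},
    {"hand": -1,"translation": [0,0,6],"dr": [0,0,0]},
    {"hand": -1,"translation": [0,0,0],"dr": [0,0,0]},
  ],
)

```text
time_s: 7.75
tcp_pos: [0.5264, 0.2356, 0.1438]
tool_rot: [2.263, 2.177, 0.004]
force: [0.0, -0.4, -0.6]
finger_gap: 0.232
```

```bash
python3 st.py .525 .235 .114 -2
```

```text
t 7.75 p [0.5264 0.2356 0.1438] yaw_y -2.2162105065104862 tilt [0.0027 0.0009] q [ 0.3278  0.0164  1.8858 -0.      1.2365  0.3665] F [ 0.014  -0.3997 -0.5517] gap 0.23233893461683583
tool-axes move now mm [-0.6926 -1.422  29.7738] rotvec [ 0.0027 -0.001  -0.0038] after-turn mm [-0.6571 -1.3441 29.7782]
```

Foot is 8 mm below the rim with no force. Continuing.

arm_command(
  motion=[
    {"hand": -1,"translation": [0,0,6],"dr": [0,0,0]},
    {"hand": -1,"translation": [0,0,6],"dr": [0,0,0]},
    {"hand": -1,"translation": [0,0,5],"dr": [0,0,0]},
    {"hand": -1,"translation": [0,0,0],"dr": [0,0,0]},
  ],
)

```text
time_s: 8.15
tcp_pos: [0.526, 0.2358, 0.1255]
tool_rot: [2.264, 2.178, 0.003]
force: [0.3, -0.3, -1.5]
finger_gap: 0.229
```

```bash
python3 st.py .525 .235 .114 -2
```

```text
t 8.15 p [0.526  0.2358 0.1255] yaw_y -2.20783717247527 tilt [0.0017 0.0011] q [0.3281 0.0341 1.9002 0.0005 1.2053 0.3664] F [ 0.2505 -0.2784 -1.4915] gap 0.2285487911206314
tool-axes move now mm [-0.8404 -1.001  11.5335] rotvec [ 0.0016 -0.0011 -0.0036] after-turn mm [-0.824  -0.9852 11.536 ]
```

arm_command(
  motion=[
    {"hand": -1,"translation": [0,0,4],"dr": [0,0,0]},
    {"hand": -1,"translation": [0,0,4],"dr": [0,0,0]},
    {"hand": -1,"translation": [0,0,0],"dr": [0,0,0]},
  ],
)

```text
time_s: 8.45
tcp_pos: [0.5249, 0.236, 0.117]
tool_rot: [-2.262, -2.177, 0.0]
force: [0.2, -0.3, -2.3]
finger_gap: 0.229
```

```bash
python3 st.py .525 .235 .112 -2
```

```text
t 8.45 p [0.5249 0.236  0.117 ] yaw_y -2.1972529400253737 tilt [-0.0014  0.0012] q [0.3285 0.0425 1.9069 0.0018 1.1931 0.3662] F [ 0.2233 -0.2905 -2.3429] gap 0.22875279881284297
tool-axes move now mm [-1.0395  0.1855  4.9827] rotvec [-0.0015 -0.0012 -0.0034] after-turn mm [-1.0342  0.1746  4.9842]
```

arm_command(
  motion=[
    {"hand": -1,"translation": [0,0,3],"dr": [0,0,0]},
    {"hand": -1,"translation": [0,0,1.5],"dr": [0,0,0]},
    {"hand": -1,"translation": [0,0,0],"dr": [0,0,0]},
  ],
)

```text
time_s: 8.75
tcp_pos: [0.5241, 0.2363, 0.1124]
tool_rot: [-2.261, -2.176, 0.002]
force: [-2.2, 0.8, 1.7]
finger_gap: 0.229
```

```bash
python3 st.py .525 .235 .112 -2
```

```text
t 8.75 p [0.5241 0.2363 0.1124] yaw_y -2.1888294132632296 tilt [-0.0034  0.0015] q [0.3289 0.0471 1.9105 0.0027 1.1868 0.3661] F [-2.234   0.8465  1.653 ] gap 0.22934054739480778
tool-axes move now mm [-1.2344  0.9622  0.3837] rotvec [-0.0035 -0.0014 -0.0033] after-turn mm [-1.2371  0.9567  0.3887]
```

Contact felt at the loose height (z force +1.7 N). Releasing.

arm_command(
  motion=[
    {"hand": 0.0,"translation": [0,0,0],"dr": [0,0,0]},
    {"hand": 0.0,"translation": [0,0,0],"dr": [0,0,0]},
    {"hand": 0.0,"translation": [0,0,0],"dr": [0,0,0]},
    {"hand": 0.0,"translation": [0,0,0],"dr": [0,0,0]},
  ],
)

```text
time_s: 9.15
tcp_pos: [0.527, 0.2362, 0.1134]
tool_rot: [2.263, 2.177, 0.007]
force: [0.7, -0.5, -0.7]
finger_gap: 0.479
```

```bash
python3 st.py .525 .235 .2 -2
python3 - <<'E'
from h import *
im=optics.snapshot('scene');cv2.imwrite('pics/scene4.png',im)
x0,y0,w,h,k=335,140,75,70,8
I=cv2.resize(im[y0:y0+h,x0:x0+w],None,fx=k,fy=k,interpolation=cv2.INTER_CUBIC)
cv2.imwrite('pics/g.png',np.clip(I*1.3,0,255).astype(np.uint8))
E
```

```text
t 9.15 p [0.527  0.2362 0.1134] yaw_y -2.2085953913203626 tilt [0.0042 0.002 ] q [0.3281 0.0473 1.9085 0.0006 1.1813 0.3664] F [ 0.6617 -0.4655 -0.6881] gap 0.4794417165959557
tool-axes move now mm [ -1.0842  -1.6334 -86.59  ] rotvec [ 0.0041 -0.0022 -0.0036] after-turn mm [ -1.2645  -1.9915 -86.5801]
```

View pics/g.png

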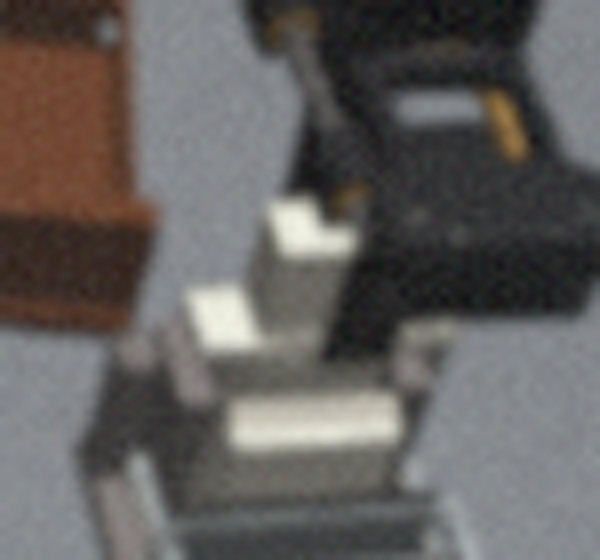

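The wedge stands upright, let go. Raising to clear the head, then shutting the fingers.

arm_command(
  motion=[
    {"hand": 0.0,"translation": [0,0,-10],"dr": [0,0,0]},
    {"hand": 0.0,"translation": [0,0,-20],"dr": [0,0,0]},
    {"hand": 0.0,"translation": [0,0,-25],"dr": [0,0,0]},
    {"hand": -1,"translation": [0,0,-5],"dr": [0,0,0]},
    {"hand": -1,"translation": [0,0,0],"dr": [0,0,0]},
    {"hand": -1,"translation": [0,0,0],"dr": [0,0,0]},
    {"hand": -1,"translation": [0,0,0],"dr": [0,0,0]},
    {"hand": -1,"translation": [0,0,0],"dr": [0,0,0]},
  ],
)

```text
time_s: 10.0
tcp_pos: [0.5262, 0.2356, 0.1748]
tool_rot: [2.263, 2.177, 0.004]
force: [0.4, -0.1, -0.4]
finger_gap: 0.134
```

```bash
python3 st.py .524 .236 .15 -2
python3 - <<'E'
from h import *
im=optics.snapshot('scene');cv2.imwrite('pics/scene5.png',im)
x0,y0,w,h,k=335,140,75,70,8
I=cv2.resize(im[y0:y0+h,x0:x0+w],None,fx=k,fy=k,interpolation=cv2.INTER_CUBIC)
cv2.imwrite('pics/g2.png',np.clip(I*1.3,0,255).astype(np.uint8))
E
```

```text
t 10.0 p [0.5262 0.2356 0.1748] yaw_y -2.2161730726550295 tilt [0.0026 0.001 ] q [ 0.3278 -0.0108  1.859   0.0001  1.2906  0.3665] F [ 0.4156 -0.0771 -0.3641] gap 0.13366902892792065
tool-axes move now mm [ 0.2927 -2.2283 24.7492] rotvec [ 0.0026 -0.0011 -0.0038] after-turn mm [ 0.3288 -2.1629 24.7545]
```

View pics/g2.png

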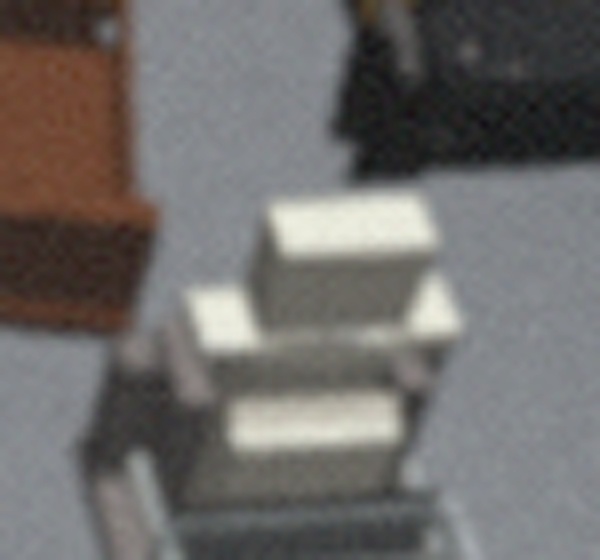

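arm_command(
  motion=[
    {"hand": -1,"translation": [0,-2.2,12],"dr": [0,0,0]},
    {"hand": -1,"translation": [0,0,10],"dr": [0,0,0]},
    {"hand": -1,"translation": [0,0,5],"dr": [0,0,0]},
    {"hand": -1,"translation": [0,0,5],"dr": [0,0,0]},
    {"hand": -1,"translation": [0,0,5],"dr": [0,0,0]},
  ],
)

```text
time_s: 10.55
tcp_pos: [0.5236, 0.236, 0.1357]
tool_rot: [-2.264, -2.178, -0.003]
force: [-3.4, -1.2, 10.7]
finger_gap: 0.005
```

```bash
python3 st.py .524 .236 .124 -2
```

```text
t 10.55 p [0.5236 0.236  0.1357] yaw_y -2.214914386308471 tilt [0.0013 0.0013] q [0.3296 0.0196 1.8969 0.0008 1.2235 0.368 ] F [-3.4164 -1.1891 10.7067] gap 0.005167928990467795
tool-axes move now mm [-0.0077  0.3637 11.7178] rotvec [ 0.0013 -0.0013 -0.0038] after-turn mm [ 0.0065  0.3786 11.7173]
```

It's going down under about 11 N. Keep pressing.

arm_command(
  motion=[
    {"hand": -1,"translation": [0,0,5],"dr": [0,0,0]},
    {"hand": -1,"translation": [0,0,5],"dr": [0,0,0]},
    {"hand": -1,"translation": [0,0,4],"dr": [0,0,0]},
  ],
)

```text
time_s: 10.85
tcp_pos: [0.5246, 0.2372, 0.1272]
tool_rot: [-2.263, -2.178, -0.006]
force: [-6.3, -0.6, 11.6]
finger_gap: 0.001
```

```bash
python3 st.py .524 .236 .124 -2
```

```text
t 10.85 p [0.5246 0.2372 0.1272] yaw_y -2.208523439758754 tilt [0.0024 0.0031] q [0.3303 0.0299 1.9015 0.0024 1.207  0.368 ] F [-6.2988 -0.5521 11.5889] gap 0.0007792794950106302
tool-axes move now mm [-1.2543 -0.5791  3.2385] rotvec [ 0.0022 -0.0032 -0.0036] after-turn mm [-1.2418 -0.5763  3.2438]
```

arm_command(
  motion=[
    {"hand": -1,"translation": [0,0,4],"dr": [0,0,0]},
    {"hand": -1,"translation": [0,0,4],"dr": [0,0,0]},
  ],
)

```text
time_s: 11.05
tcp_pos: [0.5248, 0.2376, 0.1242]
tool_rot: [-2.263, -2.178, -0.005]
force: [-10.0, -4.5, 22.1]
finger_gap: 0.005
```

```bash
python3 st.py .524 .236 .124 -2
```

```text
t 11.05 p [0.5248 0.2376 0.1242] yaw_y -2.1802511021914293 tilt [0.0017 0.0029] q [0.3308 0.0342 1.9024 0.0023 1.2025 0.3681] F [-10.0314  -4.4688  22.1462] gap 0.005431868058989902
tool-axes move now mm [-1.6397 -0.7854  0.2377] rotvec [ 0.0016 -0.0029 -0.0031] after-turn mm [-1.6365 -0.7902  0.2437]
```

The force has jumped to 22 N at z = 0.124, the expected home height. One more short press, then back off and look.

arm_command(
  motion=[
    {"hand": -1,"translation": [0,0,3],"dr": [0,0,0]},
  ],
)

```text
time_s: 11.15
tcp_pos: [0.5248, 0.2376, 0.1243]
tool_rot: [-2.262, -2.178, -0.003]
force: [-7.7, -3.6, 16.5]
finger_gap: 0.003
```

arm_command(
  motion=[
    {"hand": -1,"translation": [0,0,-5],"dr": [0,0,0]},
    {"hand": -1,"translation": [0,0,-15],"dr": [0,0,0]},
    {"hand": -1,"translation": [0,0,-30],"dr": [0,0,0]},
    {"hand": -1,"translation": [0,0,-40],"dr": [0,0,0]},
    {"hand": -1,"translation": [0,0,-40],"dr": [0,0,0]},
    {"hand": -1,"translation": [-45,0,0],"dr": [0,0,0]},
    {"hand": -1,"translation": [-45,0,0],"dr": [0,0,0]},
    {"hand": -1,"translation": [-45,0,0],"dr": [0,0,0]},
    {"hand": -1,"translation": [-45,0,0],"dr": [0,0,0]},
    {"hand": -1,"translation": [-45,0,0],"dr": [0,0,0]},
    {"hand": -1,"translation": [0,0,0],"dr": [0,0,0]},
  ],
)

```text
time_s: 12.25
tcp_pos: [0.5172, 0.006, 0.2645]
tool_rot: [2.254, 2.182, 0.009]
force: [1.0, 1.1, -0.1]
finger_gap: 0.006
```

```bash
python3 st.py .524 .236 .124 -2
python3 - <<'E'
from h import *
im=optics.snapshot('scene');cv2.imwrite('pics/scene6.png',im);t=optics.snapshot('top');cv2.imwrite('pics/top6.png',t)
def crop(im,x0,y0,w,h,k):return cv2.resize(im[y0:y0+h,x0:x0+w],None,fx=k,fy=k,interpolation=cv2.INTER_CUBIC)
cv2.imwrite('pics/h.png',np.clip(np.hstack([crop(im,335,140,75,90,5),crop(t,95,130,75,90,5)])*1.3,0,255).astype(np.uint8))
cv2.imwrite('pics/i.png',crop(im,0,0,512,384,1.5))
E
```

```text
t 12.25 p [0.5172 0.006  0.2645] yaw_y -1.8638287948273657 tilt [0.0077 0.0006] q [-0.093  -0.206   1.8866  0.0014  1.4534 -0.0606] F [ 1.0364  1.113  -0.0511] gap 0.005969323304863829
tool-axes move now mm [229.9672  -1.8146 140.7438] rotvec [ 0.0077 -0.0009  0.0024] after-turn mm [230.0893  -1.2782 140.5499]
```

View pics/h.png

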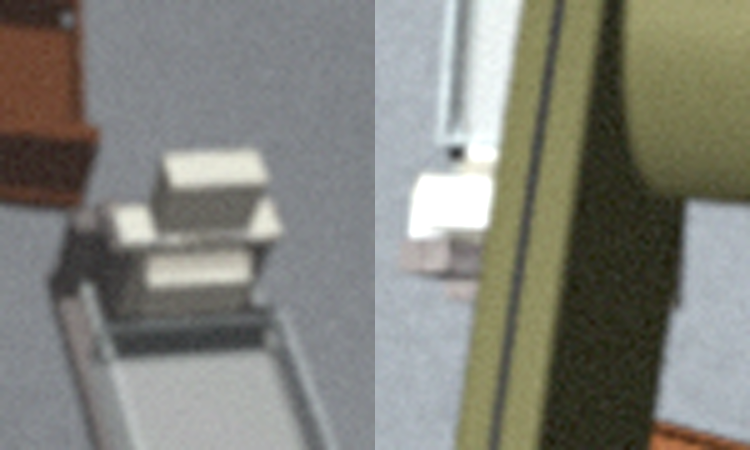

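View pics/i.png

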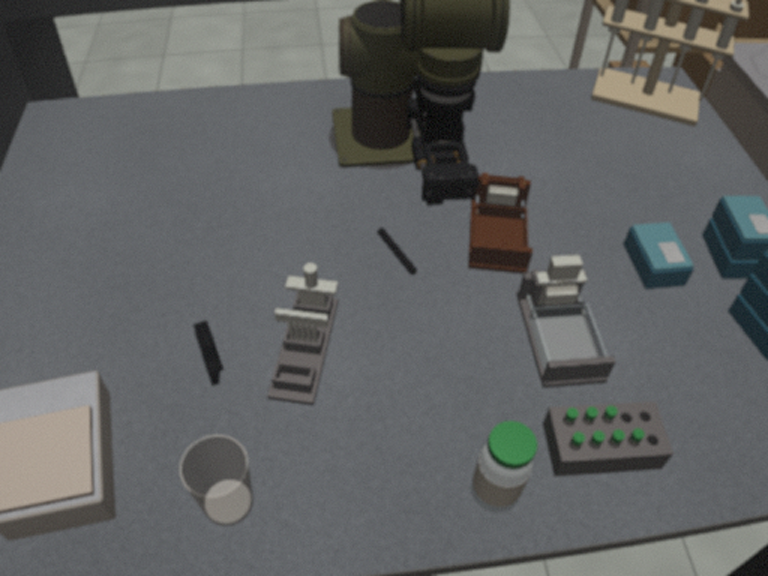

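The wedge is seated and square with its collar down on the cheeks, and the spacer and comb are still in the rack. One check of the head's pose from the scene view before I hand in.

Run:
```python
from h import *
P=np.array([(165,151),(262,150),(267,184),(164,189)])/5+[335,140]-.4
for z in(.124,.128):
    X=onplane('scene',P,z);print(z,X.round(4)[:,:2].tolist(),X.mean(0).round(4),np.degrees(np.arctan2(X[1,1]-X[0,1],X[1,0]-X[0,0]))-90,np.degrees(np.arctan2(X[2,1]-X[3,1],X[2,0]-X[3,0]))-90)
order.close_job()
```

```text
0.124 [[0.5089, 0.2155], [0.5133, 0.2651], [0.5359, 0.2602], [0.5337, 0.2075]] [0.5229 0.2371 0.124 ] -5.065284881860876 -2.3648105507954114
0.128 [[0.5125, 0.2135], [0.5168, 0.2629], [0.5393, 0.258], [0.5372, 0.2056]] [0.5265 0.235  0.128 ] -5.065284881860933 -2.3648105507952835
the job is handed in; nothing more can be done
```

The wedge is driven home in the grey casting stand's slot and the job is handed in, at about 12.3 s of the 45 s allowed. The hand-in gave no verdict.

**What I did:** I took the white wedge out of the rack and confirmed from the lifted view that its sloped face pointed away from the robot. I then lowered it into the slot with that face towards the tray. It was let go at its loose height, about 15 mm above the slot point, and a picture showed it standing on its own. With the fingers shut I pressed it down at about 11 N until it stopped, where the force rose to 22 N.

**Last checks:**
- **Height:** the head top stopped at z = 0.124 m, which is the expected home height.
- **Position and angle:** the scene view puts the head at about (0.523, 0.237), within 2–3 mm of my estimate of the slot axis. Its angle reads between -2° and -5°, against about -2° for the slot.
- **Spacer and comb:** both still stand in the rack. I checked them by eye only and did not measure how far they moved.
- **Robot:** the arm is clear of everything.

**Limits of the last checks:** the arm partly hid the wedge in the final top view, so the last pose check comes from the scene camera alone. My slot position estimates from the two cameras differed by 2–3 mm in x.

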